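# Clamp the film roll with the ratchet lever

### The job

The roll of sealing film stands loose in its stand. Tighten the stand's screw clockwise with the orange clamping lever until it comes to its firm stop and the pressure plate holds the roll: the posts cut the lever's swing short, so turn it, lift it off its serrations, swing it back, let it drop in again and turn on. Leave the lever seated down in its serrations, the roll upright in its place, and do not disturb the other things on the worktop.

Things in the scene. Friction and masses are not known exactly. Their poses are not given: they have to be found in the camera images.
- stand: Film roll stand, fixed to the worktop: aluminium base plate 116 x 190 x 9 mm, two upright steel posts 20 mm thick, 75 mm to either side along its y, tops 201 mm above the worktop, and between them a crossbar 34 mm wide, its top 162 mm (35 mm wide bosses round the posts 165 mm) above the worktop. Origin: centre of the base's underside; -x is its open front, on the robot's side, y runs along the crossbar, z up.
- lever_axis (a point): Point on the lever's vertical turning axis, straight above the stand's origin, 193 mm above the worktop (level with grip when the lever is seated). Fixed to the stand and turned as it is: -x out of its front, y along the crossbar.
- grip (a point): Middle of the upright hand grip at the outer end of the orange lever, 105 mm from the turning axis; moves with the lever; -x axis points outward along the lever. The grip is round, 21 to 25 mm thick, slightly waisted, 37 mm tall (18 mm below to 19 mm above this point), free above and outward; the 15 mm thick arm runs from it to the axis, its centre line 10 mm below this point. Seated, 193 mm above the worktop.
- lever (a joint): Swing of the lever about the axis (rad): 0 when it points straight out of the stand's front, growing clockwise seen from above; -1.28 to 1.28, where it comes against the posts. In the stand's axes the grip lies at lever_axis + 0.105 (-cos q, sin q). Seated, lever and screw turn together both ways: swung back without lifting it loosens the screw.
- lever_lift (a joint): How far the lever is lifted (m): 0 seated, at most 0.013. Spring and weight press it down with about 5 N at the seat, 8 N at the top. Above 0.005 it is clear and swings freely without turning the screw. Let go, it drops back: there are 12 rounded serrations 0.52 rad apart, and it slides by itself up to half a step (0.26 rad) into the nearest one if free to.
- screw (a joint): Turn of the brass nut under the lever that drives the pressure plate down (rad): 0 as found, growing clockwise seen from above as it tightens, firm stop at 3.0, tight from 2.8 on. It stays where it is left. It takes about 0.3 N m (3 N sideways at the grip) up to the stop; the plate goes down 2 mm per rad.
- press_plate: Round steel plate with a rubber face, 60 mm across, under the crossbar; origin at the centre of the underside, 122 mm above the worktop at first, just clear of the roll (it meets it after about 1.8 rad of screw). It is sprung and bears on the roll with about 25 N when the screw is at its stop.
- film_roll: White roll of sealing film standing upright on the stand's base plate inside a 5 mm high black locating rim; 68 mm across, 112 mm tall, 0.42 kg, loose; origin at the centre of its underside.
- seat (a point): Centre of the roll's place on the base plate, on the turning axis, 9 mm above the worktop.
- sauce_cup: Bystander, leave alone: small translucent plastic cup with a snap lid, 73 mm across, 49 mm tall; origin at the centre of its underside.
- spice_jar: Bystander, leave alone: small jar with a green label and black cap, 45 mm across, 105 mm tall; origin at the centre of its underside.
- tape_roll: Bystander, leave alone: tan roll of packing tape lying flat, 93 mm across, 48 mm tall; origin at the centre of its underside.

How it is judged:
On the way, in this order (a step that is already met when the one before it is completed fails the run):
1. the screw has been turned on by more than 0.4 rad with the lever (value of joint screw above 0.4 rad), for 0.1 s.
2. the lever is lifted clear of its serrations (value of joint lever_lift above 0.005 m), for 0.1 s.
3. the screw is tight (2.8 rad or more) with the lever seated (value of joint screw above 2.8 rad and value of joint lever_lift below 0.002 m), for 0.2 s.
At the end, for the whole second after the job is handed in: The screw is turned to at least 2.8 rad (its firm stop is 3.0), the lever is seated in its serrations (lifted less than 2 mm), the pressure plate bears on the roll with more than 12 N, and the roll stands upright (within 0.05 rad) and still, within 8 mm of the centre of its place (all of step 3 and contact force between press_plate and film_roll above 12 N and horizontal distance between film_roll and seat below 0.008 m and angle between film_roll's own z axis and vertical below 0.05 rad and linear speed of film_roll below 0.02 m/s); the robot touches nothing.
It fails at once if a bystander (sauce cup, spice jar or tape roll) is moved by more than 25 mm (distance of any of sauce_cup, spice_jar, tape_roll from where it was at the start of the episode above 0.025 m).
It fails at once if the film roll is knocked over or out of its place (angle between film_roll's own z axis and vertical above 0.25 rad or horizontal distance between film_roll and seat above 0.03 m).
It also fails if it takes over 48 s, if anything falls off the work surface, if the arm or the gripper's body presses on something with over 40 N, if the wrist force passes 120 N, or if a joint passes its speed limit or range.

### The arm

A 6-joint arm with a two-finger parallel gripper is mounted at the origin on a cart in front of the work surface, level with it; the furniture and walls round the work are solid. World frame = base frame: x ahead of the robot, y to its left, z up, the work surface at z = 0. Lengths are in m, angles in rad, forces in N, time in s.
With the tool pointing down it reaches from about 0.35 to 0.975 m from the base axis. Payload 4.9 kg.
Tool frame: the origin (TCP) lies at the very end of the fingers, on their centre line; the grasp point (between the pads) lies 19 mm behind it; x points along the fingers, y is the direction in which the jaws open and shut, and the axes are right-handed (so a half turn about x gives the same grasp; the last joint's range is limited). The gripper opens to 85 mm and grips with 20 to 120 N. Pads are 22 mm wide; open, the fingers measure 114 mm over their backs; the gripper's body (76 mm by 85 mm) begins 54 mm behind the grasp point. The pads swing forward as they close: fully open they stand 13 mm farther back than shut.
Start: joints at [1.041, 0.053, 1.613, -0, 1.476, -0.119], TCP at [0.25, 0.573, 0.231] pointing down, gripper open.
Joint ranges: [-3.01, 3.01], [-1.01, 2.22], [0.06, 2.58], [-1.02, 4.17], [0.09, 2.62], [-3.14, 3.14]. Speed limits (rad/s): [2.57, 2.57, 3.14, 3.14, 3.14, 3.14].

### API

Orientations are given as a unit quaternion [w, x, y, z].
In Python, from plant import monitor, eyes, manip gives the robot as it stands.
- The arm moves only by the tool step_arm, never from a script. Its argument "increments" is a list of rows, each an object of numbers: "tx", "ty", "tz": the shift along the tool's x, y, z in mm; "turn": the turn about the tool's x in degrees. In form: [{"tx": .., "ty": .., "tz": .., "turn": ..}, ...]. A call has 1 to 20 rows; each row shifts and turns the pose as measured when the row begins, along the tool's axes as they then stand; what a row does not reach is not made up. A row lasts 1/10 s, in which the tool goes at most 50 mm and 8.59 degrees, less where a joint would pass 70% of its speed; a pose out of reach is approached as far as the arm can. A call is refused whole if a number of a shift passes 50 or a number of a turn 8.59, either way. A call with a gripper value outside its range is refused whole. "grip" is the finger opening in mm, from 0 to 85.4, set as the call begins (left out, the last holds). The fingers move at their own pace and stop on an object; the grip force is fixed at half the most. Time passes only in rows, so rows that do not move let the fingers close. It gives the time, the measured TCP pose, the force and the opening at its end, in the units of the state.
- monitor.state(): the state, without advancing time (a new reading comes with each control period).
- eyes.grab_frame(name): name is "scene" or "top" or "wrist"; returns the picture (480x640x3 uint8, blue, green, red); there is no depth.
- eyes.get_calibration(name): a dict with "fx", "fy", "cx", "cy" (pixels), "extrinsics" (4x4, takes a point from world to camera coordinates). Camera axes: x right, y up, looking along -z (the intrinsics and any distortion apply to the point x, -y, -z); pixel columns grow to the right and rows downward; lengths in m; the calibration is good to about 2 mm. A picture is of the moment at which its call begins: read the wrist's pose just before it. get_calibration takes no time and is no camera call; for the wrist camera it gives the pose at the moment of the call.
- manip.job_done(): hands the job in, once; it reports no verdict.
The state is a dict: "time": time; "joint_pos": joint angles; "joint_vel": joint speeds; "joint_efforts": joint torques, N m; "tool_pos": TCP position; "tool_rot": TCP orientation; "contact_force": force on the tool from outside, world axes, zero at the start; "ft_torque": the same for the moment, N m; "gripper_width": opening from 0.0 (shut) to 1.0 (fully open).
Only numpy, scipy, OpenCV 4.12 (cv2) and the standard library are available. Lean on these libraries where they do the work, as an engineer would, in place of code of your own. Each camera call takes 0.05 s, during which the arm holds its last target. There are 200 camera calls.

## Working session

There is one attempt and no reset: what is moved stays moved. The work goes in short steps, Python scripts to look and compute and a tool call to move; the robot and the scene stay as the last step left them, time stands still between calls to the robot, and variables do not carry over. Pictures are saved under pics/ and viewed, on a budget of 10 in all, crops included, one or two more only if the job needs it, and the job is handed in when it is done.

Besides the shell and the picture viewer there is one more tool, called in YAML: its name, and indented under it one key for each argument. step_arm: Moves the arm, as the interface text tells. Its arguments: {"type":"object","properties":{"increments":{"type":"array"},"grip":{"type":"number"}},"required":["increments"]}

```bash
mkdir -p pics; python3 - <<'E'
from plant import monitor, eyes, manip
import cv2,numpy as np
s=monitor.state();print(s)
for n in("scene","top"):
    cv2.imwrite(f"pics/{n}0.png",eyes.grab_frame(n));c=eyes.get_calibration(n);print(n,{k:np.round(v,4).tolist() for k,v in c.items()})
E
```

```text
{'time': 0.0, 'joint_pos': array([ 1.04098994e+00,  5.33317453e-02,  1.61430653e+00, -2.70863646e-06,
        1.47600846e+00, -1.19018501e-01]), 'joint_vel': array([ 8.97292180e-04, -1.23786550e-03,  1.66043478e-03,  8.53721586e-05,
        9.43200611e-04,  4.57441140e-04]), 'joint_efforts': array([ 2.46590374e-03, -3.93664169e+01, -3.70183182e+01,  1.12190696e-04,
        7.01955709e-03,  2.26301222e-05]), 'tool_pos': array([0.24927229, 0.5724512 , 0.23007111]), 'tool_rot': array([ 0.69201297,  0.14352762,  0.69247414, -0.14490492]), 'contact_force': array([ 0.37455253, -0.77763725, -0.10240969]), 'ft_torque': array([-0.04337394,  0.00259408, -0.00610546]), 'gripper_width': 0.9995578956087837}
scene {'fx': 445.106, 'fy': 445.106, 'cx': 315.2445, 'cy': 241.5379, 'extrinsics': [[0.872, -0.4892, -0.014, -0.3772], [0.3414, 0.5876, 0.7336, -0.318], [-0.3507, -0.6445, 0.6795, -0.9177], [0.0, 0.0, 0.0, 1.0]]}
top {'fx': 510.3135, 'fy': 510.3135, 'cx': 316.0103, 'cy': 241.9387, 'extrinsics': [[0.01, -0.9996, 0.0261, 0.1094], [0.9921, 0.0132, 0.1249, -0.5017], [-0.1252, 0.0246, 0.9918, -1.2507], [0.0, 0.0, 0.0, 1.0]]}
```

View pics/scene0.png

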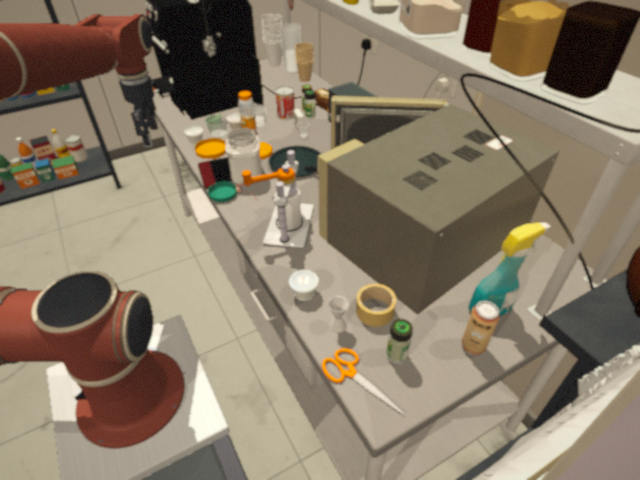

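View pics/top0.png

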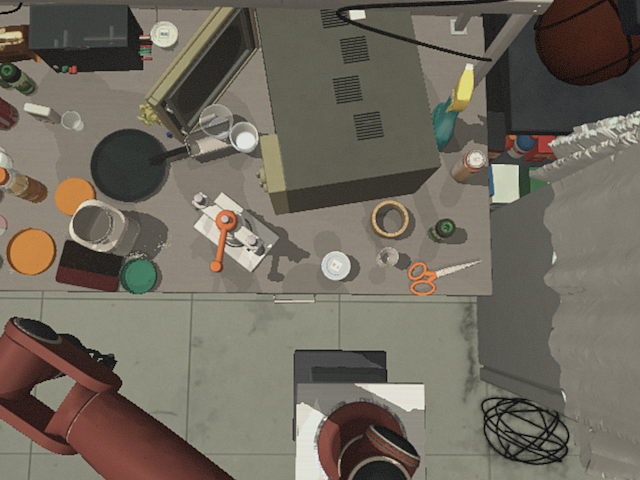

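The scene view shows the stand near (290,200), with the orange lever reaching from the hub at about (285,172) to the grip at (248,177). The top view shows the hub near (226,220), the grip near (216,267), and the posts near (200,200) and (257,243). I'll enlarge both views.

```bash
cat > h.py <<'E'
import cv2,numpy as np
def ray(c,u,v):
    E=np.array(c["extrinsics"]);R=E[:3,:3];t=E[:3,3]
    d=R.T@np.array([(u-c["cx"])/c["fx"],-(v-c["cy"])/c["fy"],-1]);return -R.T@t,d
def onz(c,u,v,z):
    o,d=ray(c,u,v);return o+d*(z-o[2])/d[2]
def proj(c,p):
    E=np.array(c["extrinsics"]);q=E[:3,:3]@np.asarray(p)+E[:3,3]
    return c["cx"]+c["fx"]*q[0]/-q[2],c["cy"]-c["fy"]*q[1]/-q[2]
E
python3 - <<'E'
import cv2,numpy as np
from h import *
from plant import eyes
a=cv2.imread("pics/top0.png")[180:280,180:290];b=cv2.imread("pics/scene0.png")[145:250,230:320]
A=cv2.resize(a,None,fx=4,fy=4,interpolation=cv2.INTER_CUBIC);B=cv2.resize(b,None,fx=4,fy=4,interpolation=cv2.INTER_CUBIC)
o=np.zeros((420,800,3),np.uint8);o[:400,:440]=A;o[:420,440:800]=B;cv2.imwrite("pics/crop0.png",o)
c=eyes.get_calibration("top")
h=cv2.cvtColor(a,cv2.COLOR_BGR2HSV);m=cv2.inRange(h,(3,150,120),(15,255,255))
ys,xs=np.nonzero(m);print(len(xs),xs.min()+180,xs.max()+180,ys.min()+180,ys.max()+180)
for uv in [(226,220),(216,267)]: print(onz(c,*uv,.212))
print("posts",onz(c,200,200,.201),onz(c,257,243,.201))
E
```

```text
495 211 235 211 271
[0.52242221 0.31394833 0.212     ]
[0.42089383 0.33187948 0.212     ]
posts [0.56764504 0.37351787 0.201     ] [0.47479455 0.24721547 0.201     ]
```

View pics/crop0.png

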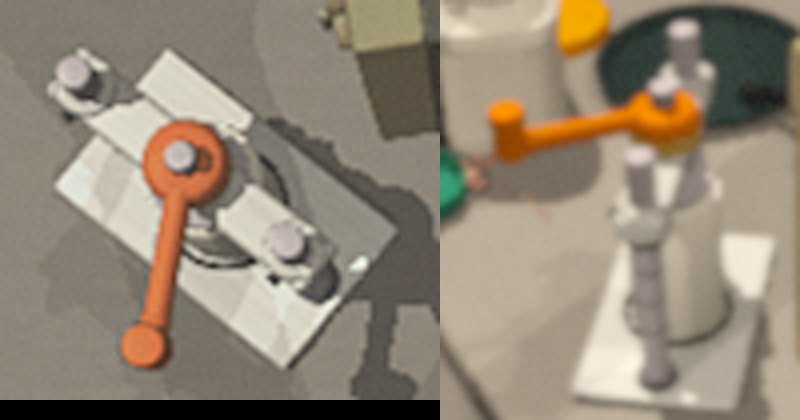

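```bash
python3 - <<'E'
from h import *
from plant import eyes
c=eyes.get_calibration("top");s=eyes.get_calibration("scene")
p1=onz(c,198.4,198,.201);p2=onz(c,252.2,240,.201);g=onz(c,216.2,266.3,.212);hb=onz(c,225,219,.213)
print(p1,p2,np.linalg.norm(p1-p2),(p1+p2)/2,g,hb)
a=(p1+p2)/2; print(np.linalg.norm((g-a)[:2]))
y=(p1-p2)[:2];y/=np.linalg.norm(y)
print("stand yaw",np.arctan2(y[1],y[0])-np.pi/2)
# scene checks: grip top at crop (505,108)
u=(505-440)/4+230;v=108/4+145
print("scene grip",onz(s,u,v,.212)); 
for p,z in((683,28),(640,157)): print(onz(s,(p-440)/4+230,z/4+145,.201))
d=(g-a)[:2];yaw=np.arctan2(-y[0],y[1]);x=np.array([np.cos(yaw),np.sin(yaw)]);print("q",np.arctan2(d@y,-d@x),yaw)
E
```

```text
[0.5720341  0.37715942 0.201     ] [0.48120256 0.2577422  0.201     ] 0.15003613079592082 [0.52661833 0.31745081 0.201     ] [0.42238941 0.33150751 0.212     ] [0.52440194 0.31600509 0.213     ]
0.10517251587320986
stand yaw -0.6502655501717235
scene grip [0.42130387 0.33392415 0.212     ]
[0.57061075 0.37802994 0.201     ]
[0.47844653 0.25628885 0.201     ]
q -0.5162106121009878 -0.6502655501717236
```

Both views agree to about 2 mm, and the sizes match the given ones: 150.0 mm between the posts and a 105.2 mm lever. The axis is at (0.5265, 0.3172), the stand's yaw is -0.65 and q is about -0.516. Next is a small planning helper that converts targets to tool increments.

```bash
cat >> h.py <<'E'
from scipy.spatial.transform import Rotation as Ro
AX=np.array([.5262,.3172]);YAW=-.650
def grip(q,r=.105):
    c,s=np.cos(YAW),np.sin(YAW);return AX+np.array([[c,-s],[s,c]])@(r*np.array([-np.cos(q),np.sin(q)]))
def qof(xy):
    d=np.asarray(xy)-AX;c,s=np.cos(YAW),np.sin(YAW);l=np.array([[c,s],[-s,c]])@d
    return np.arctan2(l[1],-l[0]),np.hypot(*l)
def status():
    from plant import monitor
    s=monitor.state();w,x,y,z=s["tool_rot"];R=Ro.from_quat([x,y,z,w]).as_matrix()
    psi=np.arctan2(R[1,2],R[0,2]);q,r=qof(s["tool_pos"][:2])
    print("t",round(s["time"],2),"pos",np.round(s["tool_pos"],4),"psi",round(psi,3),"down",np.round(R[:,0],3),"q",round(q,3),"r",round(r,4),"F",np.round(s["contact_force"],1),"w",round(s["gripper_width"],3),"j",np.round(s["joint_pos"],2))
    return s["tool_pos"],psi
def plan(pos,psi,wps):
    "wps: list of (x,y,z,psi): one row each"
    for x,y,z,p in wps:
        d=np.array([x,y,z])-pos;zt=np.array([np.cos(psi),np.sin(psi)]);yt=np.array([-zt[1],zt[0]])
        print(f'tx {-d[2]*1e3:.1f} ty {yt@d[:2]*1e3:.1f} tz {zt@d[:2]*1e3:.1f} turn {-np.degrees(p-psi):.2f}')
        pos=np.array([x,y,z]);psi=p
E
python3 - <<'E'
from h import *
p,s=status();g=grip(-.516);print(g)
T=np.array([*g,.26,-.134]);S=np.array([*p,s])
plan(p,s,[S+(T-S)*k/8 for k in range(1,9)])
E
```

```text
t 0.1 pos [0.2493 0.5725 0.2302] psi -0.411 down [-0.001 -0.002 -1.   ] q 0.095 r 0.3766 F [-0.1  0.5  0.4] w 0.999 j [ 1.04  0.05  1.61  0.    1.48 -0.12]
[0.42214128 0.33122793]
tx -3.7 ty -19.0 tz 31.9 turn -1.98
tx -3.7 ty -20.1 tz 31.2 turn -1.98
tx -3.7 ty -21.2 tz 30.5 turn -1.98
tx -3.7 ty -22.2 tz 29.7 turn -1.98
tx -3.7 ty -23.2 tz 28.9 turn -1.98
tx -3.7 ty -24.2 tz 28.1 turn -1.98
tx -3.7 ty -25.2 tz 27.2 turn -1.98
tx -3.7 ty -26.1 tz 26.4 turn -1.98
```

step_arm:
  increments:
    - {"tx":-6,"ty":-19,"tz":32,"turn":-2}
    - {"tx":-6,"ty":-20,"tz":31,"turn":-2}
    - {"tx":-5,"ty":-21,"tz":30,"turn":-2}
    - {"tx":-4,"ty":-22,"tz":30,"turn":-2}
    - {"tx":-3,"ty":-23,"tz":29,"turn":-2}
    - {"tx":-3,"ty":-24,"tz":28,"turn":-2}
    - {"tx":-2,"ty":-25,"tz":27,"turn":-2}
    - {"tx":0,"ty":-20,"tz":20,"turn":-2}
    - {"tx":0,"ty":0,"tz":0,"turn":0}
  grip: 60

```text
time: 1.0
tool_pos: [0.4215, 0.331, 0.2545]
tool_rot: [0.704, 0.038, 0.708, -0.044]
contact_force: [-0.9, 1.2, -0.0]
gripper_width: 0.703
```

```bash
python3 - <<'E'
from h import *
from plant import eyes
p,s=status();g=grip(-.516)
T=np.array([*g,.245,-.134]);S=np.array([*p,s]);plan(p,s,[T])
c=eyes.get_calibration("wrist");im=eyes.grab_frame("wrist");cv2.imwrite("pics/w1.png",im)
print("expected grip top px",proj(c,[*g,.212]),proj(c,[*AX,.2]))
h=cv2.cvtColor(im,cv2.COLOR_BGR2HSV);m=cv2.inRange(h,(3,150,120),(15,255,255));ys,xs=np.nonzero(m);print(len(xs),xs.min(),xs.max(),ys.min(),ys.max())
E
```

```text
t 1.0 pos [0.4215 0.331  0.2545] psi -0.116 down [-0.007 -0.009 -1.   ] q -0.519 r 0.1056 F [-0.9  1.2 -0. ] w 0.703 j [ 0.53 -0.17  1.79 -0.    1.53 -0.93]
tx 9.5 ty 0.3 tz 0.6 turn 1.04
expected grip top px (np.float64(318.6431268484138), np.float64(284.2217922010128)) (np.float64(315.42185961768917), np.float64(454.0710158363049))
6850 282 358 243 442
```

View pics/w1.png

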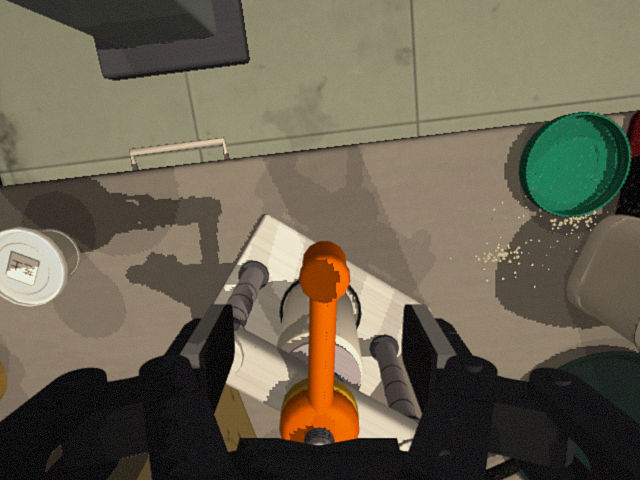

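The wrist view shows the grip top at about (324,279), expected at (319,284), so it's within 4 mm and between the open fingers. I'll correct for the offset and go down.

```bash
python3 - <<'E'
from h import *
from plant import eyes
c=eyes.get_calibration("wrist")
g=onz(c,324,279,.212);print(g,qof(g[:2]),"pin",onz(c,319.5,437,.213))
p,s=status();m=(g[:2]+grip(-.516))/2
plan(p,s,[[*m,.176,-.14]])
E
```

```text
[0.41901099 0.33508198 0.212     ] (np.float64(-0.4846957356227113), np.float64(0.10867036635625339)) pin [0.50373811 0.32320956 0.213     ]
t 1.05 pos [0.4208 0.332  0.2544] psi -0.115 down [-0.007 -0.008 -1.   ] q -0.51 r 0.1065 F [-0.1  1.   0.1] w 0.704 j [ 0.53 -0.17  1.79 -0.    1.53 -0.92]
tx 78.4 ty 1.1 tz -0.3 turn 1.41
```

step_arm:
  increments:
    - {"tx":20,"ty":0.5,"tz":0,"turn":1}
    - {"tx":20,"ty":0.5,"tz":0,"turn":0.5}
    - {"tx":18,"ty":0,"tz":0,"turn":0}
    - {"tx":12,"ty":0,"tz":0,"turn":0}
    - {"tx":7,"ty":0,"tz":0,"turn":0}
    - {"tx":0,"ty":0,"tz":0,"turn":0}

```text
time: 1.65
tool_pos: [0.417, 0.3367, 0.1741]
tool_rot: [0.702, 0.047, 0.708, -0.052]
contact_force: [-0.2, 0.1, 0.1]
gripper_width: 0.701
```

```bash
python3 - <<'E'
from h import *
p,s=status();plan(p,s,[[*grip(-.5),.176,-.14]])
E
```

```text
t 1.65 pos [0.417  0.3367 0.1741] psi -0.14 down [-0.009 -0.006 -1.   ] q -0.473 r 0.111 F [-0.2  0.1  0.1] w 0.701 j [ 0.54 -0.11  1.87 -0.    1.39 -0.89]
tx -1.9 ty -3.0 tz 5.9 turn 0.00
```

step_arm:
  increments:
    - {"tx":-1.5,"ty":-3,"tz":5,"turn":0}
    - {"tx":0,"ty":0,"tz":0,"turn":0}

```text
time: 1.85
tool_pos: [0.4221, 0.3336, 0.1769]
tool_rot: [0.703, 0.047, 0.708, -0.051]
contact_force: [-0.5, -0.4, -0.1]
gripper_width: 0.703
```

step_arm:
  increments:
    - {"tx":0}
    - {"tx":0}
    - {"tx":0}
    - {"tx":0}
    - {"tx":0}
    - {"tx":0}
    - {"tx":0}
  grip: 0

```text
validation failed for argument at $.in...
```

```bash
python3 - <<'E'
from h import *
from plant import eyes
p,s=status()
cv2.imwrite("pics/w2.png",eyes.grab_frame("wrist"))
E
```

```text
t 1.85 pos [0.4221 0.3336 0.1769] psi -0.139 down [-0.008 -0.005 -1.   ] q -0.494 r 0.1054 F [-0.5 -0.4 -0.1] w 0.703 j [ 0.53 -0.11  1.86 -0.    1.4  -0.9 ]
```

View pics/w2.png

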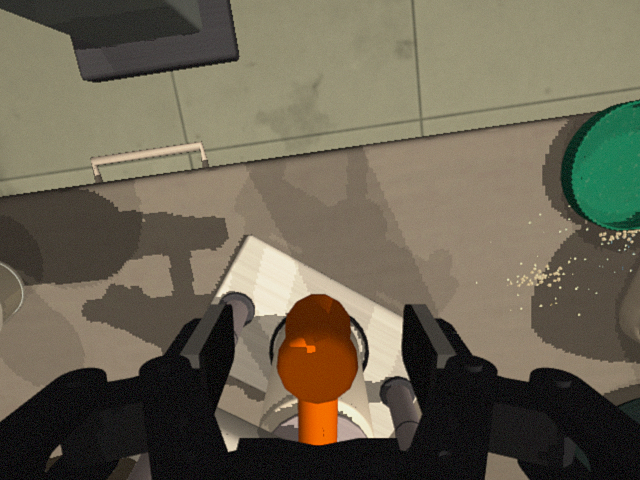

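The gripper didn't close because each row needs all four fields. The wrist view shows the grip top centred at about (318,365), with the finger midline at about 319. I'll close now.

step_arm:
  increments:
    - {"tx":0,"ty":0,"tz":0,"turn":0}
    - {"tx":0,"ty":0,"tz":0,"turn":0}
    - {"tx":0,"ty":0,"tz":0,"turn":0}
    - {"tx":0,"ty":0,"tz":0,"turn":0}
    - {"tx":0,"ty":0,"tz":0,"turn":0}
    - {"tx":0,"ty":0,"tz":0,"turn":0}
    - {"tx":0,"ty":0,"tz":0,"turn":0}
  grip: 0

```text
time: 2.6
tool_pos: [0.4229, 0.334, 0.179]
tool_rot: [0.704, 0.048, 0.707, -0.051]
contact_force: [0.4, -0.1, 1.1]
gripper_width: 0.261
```

```bash
python3 - <<'E'
from h import *
p,s=status();q0,r=qof(p[:2])
print("next q -> +0.1 each to q0+0.5")
plan(p,s,[[*grip(q),p[2],YAW-q] for q in q0+.1*np.arange(1,6)])
E
```

```text
t 2.6 pos [0.4229 0.334  0.179 ] psi -0.14 down [-0.005 -0.003 -1.   ] q -0.488 r 0.1047 F [ 0.4 -0.1  1.1] w 0.261 j [ 0.53 -0.11  1.86  0.    1.4  -0.9 ]
next q -> +0.1 each to q0+0.5
tx -0.0 ty 10.5 tz 0.4 turn 6.97
tx -0.0 ty 10.5 tz 0.5 turn 5.73
tx -0.0 ty 10.5 tz 0.5 turn 5.73
tx -0.0 ty 10.5 tz 0.5 turn 5.73
tx -0.0 ty 10.5 tz 0.5 turn 5.73
```

Gripped at 22 mm. I'll try a short arc first.

step_arm:
  increments:
    - {"tx":0,"ty":10.5,"tz":0.5,"turn":5.7}
    - {"tx":0,"ty":10.5,"tz":0.5,"turn":5.7}
    - {"tx":0,"ty":10.5,"tz":0.5,"turn":5.7}
    - {"tx":0,"ty":10.5,"tz":0.5,"turn":5.7}
    - {"tx":0,"ty":10.5,"tz":0.5,"turn":5.7}
    - {"tx":0,"ty":0,"tz":0,"turn":0}

```text
time: 3.2
tool_pos: [0.4434, 0.3824, 0.1786]
tool_rot: [0.669, 0.224, 0.671, -0.23]
contact_force: [-1.2, -0.2, 0.4]
gripper_width: 0.262
```

```bash
python3 - <<'E'
from h import *
p,s=status();q0,r=qof(p[:2])
plan(p,s,[[*grip(q),.177,YAW-q] for q in q0+.1*np.arange(1,6)])
E
```

```text
t 3.2 pos [0.4434 0.3824 0.1786] psi -0.654 down [-0.005 -0.007 -1.   ] q 0.017 r 0.1053 F [-1.2 -0.2  0.4] w 0.262 j [ 0.59  0.    1.75 -0.    1.39 -0.33]
tx 1.6 ty 10.5 tz 1.0 turn 6.47
tx -0.0 ty 10.5 tz 0.5 turn 5.73
tx -0.0 ty 10.5 tz 0.5 turn 5.73
tx -0.0 ty 10.5 tz 0.5 turn 5.73
tx -0.0 ty 10.5 tz 0.5 turn 5.73
```

step_arm:
  increments:
    - {"tx":0.5,"ty":10.5,"tz":0.5,"turn":6}
    - {"tx":0.5,"ty":10.5,"tz":0.5,"turn":5.7}
    - {"tx":0,"ty":10.5,"tz":0.5,"turn":5.7}
    - {"tx":0,"ty":10.5,"tz":0.5,"turn":5.7}
    - {"tx":0,"ty":10.5,"tz":0.5,"turn":5.7}
    - {"tx":0,"ty":0,"tz":0,"turn":0}

```text
time: 3.8
tool_pos: [0.4844, 0.4142, 0.1785]
tool_rot: [0.591, 0.384, 0.592, -0.391]
contact_force: [-0.1, -0.4, 0.2]
gripper_width: 0.255
```

```bash
python3 - <<'E'
from h import *
p,s=status();q0,r=qof(p[:2])
plan(p,s,[[*grip(q),.177,YAW-q] for q in q0+.1*np.arange(1,6)])
E
```

```text
t 3.8 pos [0.4844 0.4142 0.1785] psi -1.159 down [-0.006 -0.007 -1.   ] q 0.514 r 0.1056 F [-0.1 -0.4  0.2] w 0.255 j [ 0.59  0.12  1.63 -0.    1.4   0.18]
tx 1.5 ty 10.5 tz 1.2 turn 5.99
tx -0.0 ty 10.5 tz 0.5 turn 5.73
tx -0.0 ty 10.5 tz 0.5 turn 5.73
tx -0.0 ty 10.5 tz 0.5 turn 5.73
tx -0.0 ty 10.5 tz 0.5 turn 5.73
```

step_arm:
  increments:
    - {"tx":0.5,"ty":10.5,"tz":1,"turn":6}
    - {"tx":0.5,"ty":10.5,"tz":0.5,"turn":5.7}
    - {"tx":0,"ty":10.5,"tz":0.5,"turn":5.7}
    - {"tx":0,"ty":10.5,"tz":0.5,"turn":5.7}
    - {"tx":0,"ty":10.5,"tz":0.5,"turn":5.7}
    - {"tx":0,"ty":0,"tz":0,"turn":0}

```text
time: 4.4
tool_pos: [0.5344, 0.4223, 0.1786]
tool_rot: [-0.478, -0.518, -0.479, 0.523]
contact_force: [-1.0, 0.5, 0.7]
gripper_width: 0.261
```

```bash
python3 - <<'E'
from h import *
from plant import eyes
p,s=status();q0,r=qof(p[:2])
a=eyes.grab_frame("top")[170:290,160:300];b=eyes.grab_frame("scene")[145:250,220:320]
o=np.zeros((480,800,3),np.uint8);o[:360,:420]=cv2.resize(a,None,fx=3,fy=3);o[:399,420:800]=cv2.resize(b,None,fx=3.8,fy=3.8)[:399,:380];cv2.imwrite("pics/c3.png",o)
E
```

```text
t 4.4 pos [0.5344 0.4223 0.1786] psi -1.654 down [-0.006 -0.005 -1.   ] q 0.999 r 0.1054 F [-1.   0.5  0.7] w 0.261 j [ 0.56  0.22  1.52 -0.    1.41  0.64]
```

View pics/c3.png

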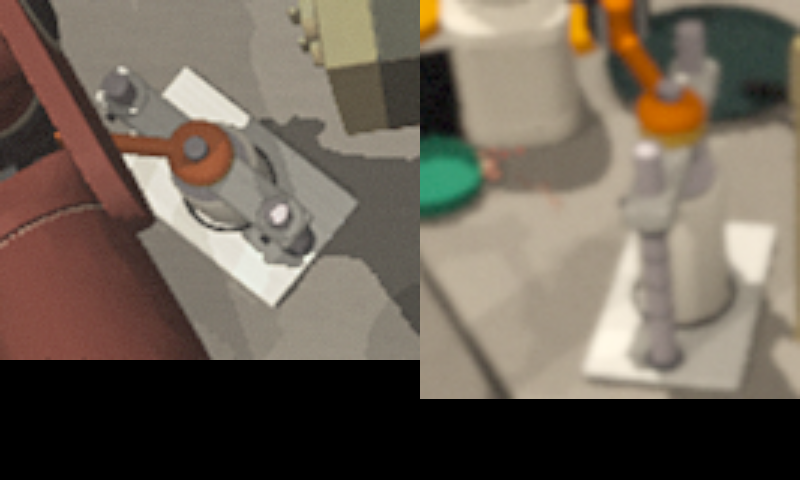

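The top view shows the lever at (130,145), turned to about q=1.0 next to the far post. The roll is upright in the scene view. Now I'll lift.

step_arm:
  increments:
    - {"tx":-3,"ty":0,"tz":0,"turn":0}
    - {"tx":-3,"ty":0,"tz":0,"turn":0}
    - {"tx":-3,"ty":0,"tz":0,"turn":0}
    - {"tx":-1,"ty":0,"tz":0,"turn":0}
    - {"tx":0,"ty":0,"tz":0,"turn":0}

```text
time: 5.0
tool_pos: [0.5321, 0.4217, 0.185]
tool_rot: [-0.481, -0.515, -0.481, 0.521]
contact_force: [2.6, 1.4, -5.9]
gripper_width: 0.258
```

```bash
python3 - <<'E'
from h import *
p,s=status();q0,r=qof(p[:2])
plan(p,s,[[*grip(q),.1885,YAW-q] for q in q0-.1*np.arange(1,3)])
E
```

```text
t 5.0 pos [0.5321 0.4217 0.185 ] psi -1.644 down [-0.007 -0.007 -1.   ] q 0.977 r 0.1047 F [ 2.6  1.4 -5.9] w 0.258 j [ 0.56  0.21  1.52 -0.    1.42  0.64]
tx -3.5 ty -10.5 tz 0.4 turn -6.69
tx -0.0 ty -10.5 tz 0.5 turn -5.73
```

step_arm:
  increments:
    - {"tx":-3,"ty":0,"tz":0,"turn":0}
    - {"tx":-2,"ty":0,"tz":0,"turn":0}
    - {"tx":-0.5,"ty":0,"tz":0,"turn":0}

```text
time: 5.3
tool_pos: [0.5319, 0.4216, 0.1897]
tool_rot: [-0.482, -0.514, -0.481, 0.522]
contact_force: [3.8, 1.5, -7.4]
gripper_width: 0.258
```

```bash
python3 - <<'E'
from h import *
p,s=status()
E
```

```text
t 5.3 pos [0.5319 0.4216 0.1897] psi -1.643 down [-0.008 -0.007 -1.   ] q 0.976 r 0.1045 F [ 3.8  1.5 -7.4] w 0.258 j [ 0.56  0.21  1.51 -0.    1.43  0.63]
```

step_arm:
  increments:
    - {"tx":-0.5,"ty":-10.5,"tz":0.5,"turn":-5.7}
    - {"tx":-0.5,"ty":-10.5,"tz":0.5,"turn":-5.7}
    - {"tx":-0.5,"ty":-10.5,"tz":0.5,"turn":-5.7}
    - {"tx":-0.5,"ty":-10.5,"tz":0.5,"turn":-5.7}

```text
time: 5.7
tool_pos: [0.4899, 0.4154, 0.1908]
tool_rot: [0.577, 0.404, 0.578, -0.413]
contact_force: [3.8, 0.5, -7.5]
gripper_width: 0.258
```

```bash
python3 - <<'E'
from h import *
p,s=status();q0,r=qof(p[:2])
plan(p,s,[[*grip(q),.1895,YAW-q] for q in q0-.1*np.arange(1,3)])
E
```

```text
t 5.7 pos [0.4899 0.4154 0.1908] psi -1.231 down [-0.009 -0.009 -1.   ] q 0.567 r 0.1046 F [ 3.8  0.5 -7.5] w 0.258 j [ 0.59  0.13  1.6  -0.    1.43  0.25]
tx 1.3 ty -10.5 tz 0.3 turn -6.55
tx -0.0 ty -10.5 tz 0.5 turn -5.73
```

step_arm:
  increments:
    - {"tx":0,"ty":-10.5,"tz":0.4,"turn":-6.2}
    - {"tx":-0.2,"ty":-10.5,"tz":0.5,"turn":-5.7}
    - {"tx":-0.2,"ty":-10.5,"tz":0.5,"turn":-5.7}
    - {"tx":-0.2,"ty":-10.5,"tz":0.5,"turn":-5.7}
    - {"tx":-0.2,"ty":-10.5,"tz":0.5,"turn":-5.7}
    - {"tx":-0.2,"ty":-10.5,"tz":0.5,"turn":-5.7}

```text
time: 6.3
tool_pos: [0.4395, 0.3753, 0.192]
tool_rot: [0.675, 0.204, 0.676, -0.213]
contact_force: [6.0, 1.6, -7.1]
gripper_width: 0.264
```

```bash
python3 - <<'E'
from h import *
p,s=status();q0,r=qof(p[:2])
plan(p,s,[[*grip(q),.1895,YAW-q] for q in np.linspace(q0,-.57,6)[1:]])
E
```

```text
t 6.3 pos [0.4395 0.3753 0.192 ] psi -0.598 down [-0.005 -0.012 -1.   ] q -0.06 r 0.1043 F [ 6.   1.6 -7.1] w 0.264 j [ 0.58 -0.02  1.76 -0.01  1.42 -0.39]
tx 2.5 ty -10.7 tz -0.0 turn -6.26
tx -0.0 ty -10.7 tz 0.5 turn -5.85
tx -0.0 ty -10.7 tz 0.5 turn -5.85
tx -0.0 ty -10.7 tz 0.5 turn -5.85
tx -0.0 ty -10.7 tz 0.5 turn -5.85
```

step_arm:
  increments:
    - {"tx":0.5,"ty":-10.7,"tz":-0.2,"turn":-6}
    - {"tx":0.2,"ty":-10.7,"tz":0.4,"turn":-5.8}
    - {"tx":0,"ty":-10.7,"tz":0.4,"turn":-5.8}
    - {"tx":0,"ty":-10.7,"tz":0.4,"turn":-5.8}
    - {"tx":0,"ty":-10.7,"tz":0.4,"turn":-5.8}
    - {"tx":0,"ty":0,"tz":0,"turn":0}

```text
time: 6.9
tool_pos: [0.4229, 0.3237, 0.1933]
tool_rot: [0.709, 0.02, 0.705, -0.025]
contact_force: [5.0, 3.7, -7.7]
gripper_width: 0.256
```

```bash
python3 - <<'E'
from h import *
p,s=status();q0,r=qof(p[:2])
plan(p,s,[[*grip(-.57),.1785,YAW+.57]])
E
```

```text
t 6.9 pos [0.4229 0.3237 0.1933] psi -0.064 down [ 0.005 -0.008 -1.   ] q -0.587 r 0.1035 F [ 5.   3.7 -7.7] w 0.256 j [ 0.52 -0.14  1.87 -0.01  1.42 -0.99]
tx 14.8 ty 1.8 tz -1.5 turn 0.93
```

step_arm:
  increments:
    - {"tx":4,"ty":1,"tz":-1,"turn":0.9}
    - {"tx":4,"ty":0.5,"tz":-0.5,"turn":0}
    - {"tx":3,"ty":0,"tz":0,"turn":0}
    - {"tx":2,"ty":0,"tz":0,"turn":0}
    - {"tx":0,"ty":0,"tz":0,"turn":0}

```text
time: 7.4
tool_pos: [0.4229, 0.326, 0.1826]
tool_rot: [0.71, 0.027, 0.703, -0.029]
contact_force: [3.8, 2.9, -5.8]
gripper_width: 0.256
```

```bash
python3 - <<'E'
from h import *
p,s=status();q0,r=qof(p[:2])
plan(p,s,[[*grip(-.57),.1785,YAW+.57]])
E
```

```text
t 7.4 pos [0.4229 0.326  0.1826] psi -0.08 down [ 0.011 -0.003 -1.   ] q -0.565 r 0.1037 F [ 3.8  2.9 -5.8] w 0.256 j [ 0.52 -0.14  1.88 -0.01  1.39 -0.97]
tx 4.1 ty -0.6 tz -1.3 turn -0.02
```

step_arm:
  increments:
    - {"tx":2,"ty":0,"tz":-1,"turn":0}
    - {"tx":2,"ty":0,"tz":-0.5,"turn":0}
    - {"tx":1,"ty":0,"tz":0,"turn":0}
    - {"tx":0,"ty":0,"tz":0,"turn":0}

```text
time: 7.8
tool_pos: [0.4229, 0.3263, 0.1804]
tool_rot: [0.712, 0.028, 0.701, -0.029]
contact_force: [3.4, 1.3, -3.7]
gripper_width: 0.26
```

step_arm:
  increments:
    - {"tx":0,"ty":0,"tz":0,"turn":0}
    - {"tx":0,"ty":0,"tz":0,"turn":0}
    - {"tx":0,"ty":0,"tz":0,"turn":0}
    - {"tx":0,"ty":0,"tz":0,"turn":0}
  grip: 45

```text
time: 8.2
tool_pos: [0.4221, 0.3261, 0.1821]
tool_rot: [0.711, 0.028, 0.702, -0.03]
contact_force: [0.7, 0.3, 0.0]
gripper_width: 0.524
```

```bash
python3 - <<'E'
from h import *
from plant import eyes
p,s=status();q0,r=qof(p[:2])
c=eyes.get_calibration("wrist");im=eyes.grab_frame("wrist");cv2.imwrite("pics/w4.png",im)
print(proj(c,[*grip(-.57),.212]))
plan(p,s,[[*grip(-.57),.177,YAW+.57]])
E
```

```text
t 8.2 pos [0.4221 0.3261 0.1821] psi -0.082 down [ 0.013 -0.004 -1.   ] q -0.565 r 0.1045 F [0.7 0.3 0. ] w 0.524 j [ 0.52 -0.14  1.88 -0.01  1.39 -0.96]
(np.float64(314.7230680853254), np.float64(366.847584755975))
tx 5.1 ty -0.5 tz -0.5 turn -0.12
```

View pics/w4.png

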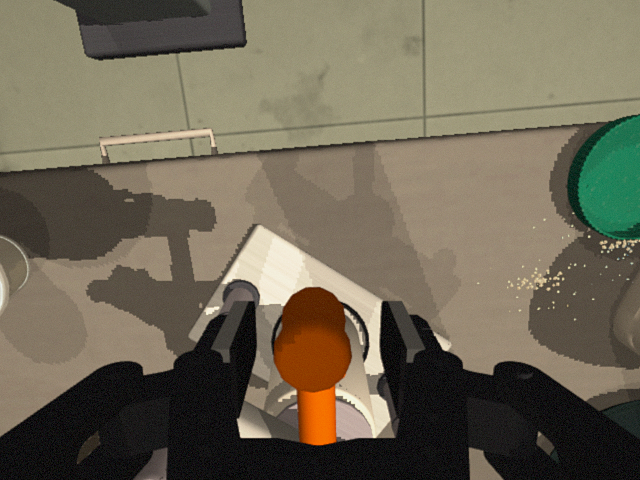

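The grip top is at about (312,352), centred between the fingers to within about 2 mm, and the lever has dropped in near q=-0.58. I'll go down and regrip.

step_arm:
  increments:
    - {"tx":4,"ty":-1.5,"tz":0,"turn":0}
    - {"tx":1.5,"ty":0,"tz":0,"turn":0}
    - {"tx":0,"ty":0,"tz":0,"turn":0}

```text
time: 8.55
tool_pos: [0.4219, 0.3243, 0.1762]
tool_rot: [0.711, 0.028, 0.702, -0.03]
contact_force: [-0.2, -0.4, -0.0]
gripper_width: 0.528
```

step_arm:
  increments:
    - {"tx":0,"ty":0,"tz":0,"turn":0}
    - {"tx":0,"ty":0,"tz":0,"turn":0}
    - {"tx":0,"ty":0,"tz":0,"turn":0}
    - {"tx":0,"ty":0,"tz":0,"turn":0}
    - {"tx":0,"ty":0,"tz":0,"turn":0}
  grip: 0

```text
time: 9.05
tool_pos: [0.4218, 0.3243, 0.1762]
tool_rot: [0.711, 0.028, 0.702, -0.03]
contact_force: [-0.6, -0.3, -0.4]
gripper_width: 0.259
```

```bash
python3 - <<'E'
from h import *
p,s=status();q0,r=qof(p[:2])
plan(p,s,[[*grip(q),.177,YAW-q] for q in q0+.1*np.arange(1,3)])
E
```

```text
t 9.05 pos [0.4218 0.3243 0.1762] psi -0.082 down [ 0.012 -0.004 -1.   ] q -0.582 r 0.1047 F [-0.6 -0.3 -0.4] w 0.259 j [ 0.52 -0.14  1.89 -0.01  1.38 -0.97]
tx -0.8 ty 10.5 tz 0.1 turn 4.91
tx -0.0 ty 10.5 tz 0.5 turn 5.73
```

step_arm:
  increments:
    - {"tx":0,"ty":10.5,"tz":0.2,"turn":5.2}
    - {"tx":0,"ty":10.5,"tz":0.5,"turn":5.7}
    - {"tx":0,"ty":10.5,"tz":0.5,"turn":5.7}
    - {"tx":0,"ty":10.5,"tz":0.5,"turn":5.7}
    - {"tx":0,"ty":10.5,"tz":0.5,"turn":5.7}
    - {"tx":0,"ty":10.5,"tz":0.5,"turn":5.7}

```text
time: 9.65
tool_pos: [0.443, 0.3822, 0.176]
tool_rot: [0.669, 0.238, 0.662, -0.242]
contact_force: [-1.6, -2.0, 1.2]
gripper_width: 0.261
```

```bash
python3 - <<'E'
from h import *
p,s=status();q0,r=qof(p[:2])
plan(p,s,[[*grip(q),.177,YAW-q] for q in q0+.1*np.arange(1,3)])
E
```

```text
t 9.65 pos [0.443  0.3822 0.176 ] psi -0.691 down [ 0.008 -0.009 -1.   ] q 0.013 r 0.1056 F [-1.6 -2.   1.2] w 0.261 j [ 0.59 -0.    1.76 -0.01  1.38 -0.29]
tx -1.0 ty 10.5 tz 0.8 turn 4.09
tx -0.0 ty 10.5 tz 0.5 turn 5.73
```

step_arm:
  increments:
    - {"tx":0,"ty":10.5,"tz":0.8,"turn":4.5}
    - {"tx":0,"ty":10.5,"tz":0.5,"turn":5.7}
    - {"tx":0,"ty":10.5,"tz":0.5,"turn":5.7}
    - {"tx":0,"ty":10.5,"tz":0.5,"turn":5.7}
    - {"tx":0,"ty":10.5,"tz":0.5,"turn":5.7}
    - {"tx":0,"ty":10.5,"tz":0.5,"turn":5.7}

```text
time: 10.25
tool_pos: [0.4929, 0.4178, 0.1758]
tool_rot: [0.568, 0.42, 0.563, -0.429]
contact_force: [-1.3, -1.4, 0.9]
gripper_width: 0.263
```

```bash
python3 - <<'E'
from h import *
p,s=status();q0,r=qof(p[:2])
plan(p,s,[[*grip(q),.177,YAW-q] for q in q0+.1*np.arange(1,3)])
E
```

```text
t 10.25 pos [0.4929 0.4178 0.1758] psi -1.288 down [-0.001 -0.014 -1.   ] q 0.601 r 0.1059 F [-1.3 -1.4  0.9] w 0.263 j [ 0.59  0.15  1.61 -0.01  1.4   0.31]
tx -1.2 ty 10.5 tz 1.1 turn 3.63
tx -0.0 ty 10.5 tz 0.5 turn 5.73
```

Now in smaller steps toward the stop, expected at q of about 0.9.

step_arm:
  increments:
    - {"tx":0,"ty":8,"tz":1,"turn":2.5}
    - {"tx":0,"ty":8,"tz":0.5,"turn":4}
    - {"tx":0,"ty":5,"tz":0.3,"turn":2.5}
    - {"tx":0,"ty":3,"tz":0.2,"turn":1.5}
    - {"tx":0,"ty":0,"tz":0,"turn":0}

```text
time: 10.75
tool_pos: [0.5137, 0.4224, 0.1756]
tool_rot: [0.522, 0.47, 0.522, -0.484]
contact_force: [-2.4, -1.4, 2.1]
gripper_width: 0.262
```

```bash
python3 - <<'E'
from h import *
p,s=status();q0,r=qof(p[:2])
plan(p,s,[[*grip(q),.177,YAW-q] for q in q0+.05*np.arange(1,3)])
E
```

```text
t 10.75 pos [0.5137 0.4224 0.1756] psi -1.481 down [-0.013 -0.015 -1.   ] q 0.803 r 0.106 F [-2.4 -1.4  2.1] w 0.262 j [ 0.58  0.2   1.55 -0.01  1.41  0.49]
tx -1.4 ty 5.3 tz 1.0 turn 1.24
tx -0.0 ty 5.2 tz 0.1 turn 2.86
```

step_arm:
  increments:
    - {"tx":0,"ty":4,"tz":0.8,"turn":1.5}
    - {"tx":0,"ty":4,"tz":0.2,"turn":2}
    - {"tx":0,"ty":3,"tz":0.2,"turn":1.5}
    - {"tx":0,"ty":3,"tz":0.2,"turn":1.5}
    - {"tx":0,"ty":0,"tz":0,"turn":0}

```text
time: 11.25
tool_pos: [0.5265, 0.4231, 0.1757]
tool_rot: [-0.492, -0.5, -0.493, 0.515]
contact_force: [-4.0, 0.4, 1.8]
gripper_width: 0.26
```

```bash
python3 - <<'E'
from h import *
p,s=status();q0,r=qof(p[:2])
plan(p,s,[[*grip(q),.177,YAW-q] for q in q0+.05*np.arange(1,3)])
E
```

```text
t 11.25 pos [0.5265 0.4231 0.1757] psi -1.6 down [-0.016 -0.013 -1.   ] q 0.924 r 0.1059 F [-4.   0.4  1.8] w 0.26 j [ 0.57  0.22  1.52 -0.    1.42  0.6 ]
tx -1.3 ty 5.3 tz 0.9 turn 1.34
tx -0.0 ty 5.2 tz 0.1 turn 2.86
```

step_arm:
  increments:
    - {"tx":0,"ty":3,"tz":0.5,"turn":1}
    - {"tx":0,"ty":3,"tz":0.2,"turn":1}
    - {"tx":0,"ty":0,"tz":0,"turn":0}

```text
time: 11.55
tool_pos: [0.5311, 0.423, 0.1756]
tool_rot: [-0.481, -0.509, -0.485, 0.524]
contact_force: [-4.9, 0.3, 3.3]
gripper_width: 0.259
```

```bash
python3 - <<'E'
from h import *
p,s=status()
E
```

```text
t 11.55 pos [0.5311 0.423  0.1756] psi -1.638 down [-0.02  -0.011 -1.   ] q 0.967 r 0.1059 F [-4.9  0.3  3.3] w 0.259 j [0.56 0.23 1.51 0.   1.42 0.63]
```

step_arm:
  increments:
    - {"tx":0,"ty":3,"tz":0.5,"turn":1.5}
    - {"tx":0,"ty":3,"tz":0.2,"turn":1.5}
    - {"tx":0,"ty":3,"tz":0.2,"turn":1.5}
    - {"tx":0,"ty":0,"tz":0,"turn":0}

```text
time: 11.95
tool_pos: [0.5362, 0.4227, 0.1752]
tool_rot: [-0.458, -0.525, -0.466, 0.545]
contact_force: [-4.5, -0.9, 2.9]
gripper_width: 0.262
```

```bash
python3 - <<'E'
from h import *
p,s=status()
E
```

```text
t 11.95 pos [0.5362 0.4227 0.1752] psi -1.716 down [-0.029 -0.01  -1.   ] q 1.015 r 0.106 F [-4.5 -0.9  2.9] w 0.262 j [0.56 0.24 1.5  0.01 1.43 0.7 ]
```

step_arm:
  increments:
    - {"tx":0,"ty":6,"tz":0.5,"turn":1}
    - {"tx":0,"ty":6,"tz":0.5,"turn":1}

```text
time: 12.15
tool_pos: [0.5408, 0.4223, 0.1743]
tool_rot: [-0.446, -0.528, -0.462, 0.556]
contact_force: [-19.8, 3.0, 6.2]
gripper_width: 0.26
```

```bash
python3 - <<'E'
from h import *
from plant import eyes
p,s=status()
b=eyes.grab_frame("scene")[140:250,220:320];t=eyes.grab_frame("top")[170:290,160:300]
o=np.zeros((480,800,3),np.uint8);o[:360,:420]=cv2.resize(t,None,fx=3,fy=3);o[:418,420:800]=cv2.resize(b,None,fx=3.8,fy=3.8);cv2.imwrite("pics/c5.png",o)
E
```

```text
t 12.15 pos [0.5408 0.4223 0.1743] psi -1.748 down [-0.045 -0.009 -0.999] q 1.059 r 0.1061 F [-19.8   3.    6.2] w 0.26 j [0.55 0.26 1.48 0.02 1.45 0.72]
```

View pics/c5.png

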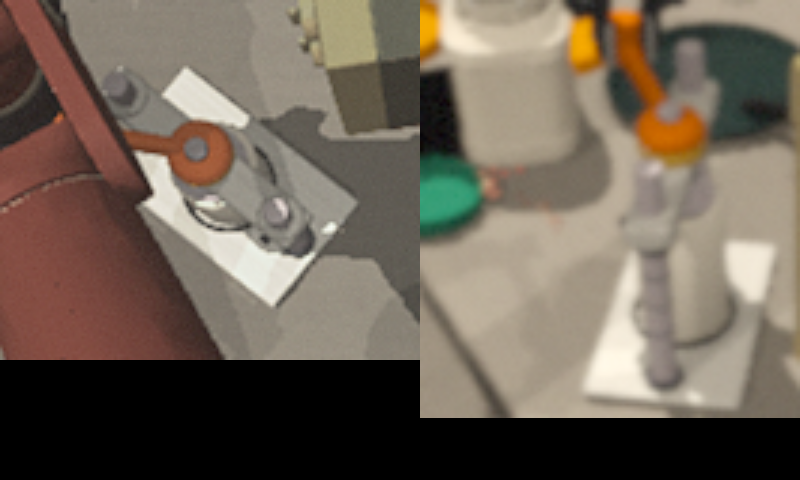

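The force jumped to 20 N with the lever near q=1.0, short of the ±1.28 limit, so the screw is on its stop. Total forward turn is about 3.05 rad. I'll relax and release.

step_arm:
  increments:
    - {"tx":0,"ty":0,"tz":0,"turn":0}
    - {"tx":0,"ty":-1,"tz":0,"turn":0}
    - {"tx":0,"ty":0,"tz":0,"turn":0}

```text
time: 12.55
tool_pos: [0.5377, 0.4226, 0.1746]
tool_rot: [-0.448, -0.525, -0.463, 0.556]
contact_force: [-5.7, -0.6, 3.1]
gripper_width: 0.264
```

step_arm:
  increments:
    - {"tx":0,"ty":0,"tz":0,"turn":0}
    - {"tx":0,"ty":0,"tz":0,"turn":0}
    - {"tx":0,"ty":0,"tz":0,"turn":0}
    - {"tx":0,"ty":0,"tz":0,"turn":0}
    - {"tx":0,"ty":0,"tz":0,"turn":0}
  grip: 45

```text
time: 13.05
tool_pos: [0.5388, 0.4222, 0.1737]
tool_rot: [-0.448, -0.526, -0.462, 0.556]
contact_force: [-1.8, 0.2, 1.3]
gripper_width: 0.527
```

```bash
python3 - <<'E'
from h import *
from plant import eyes
p,s=status()
c=eyes.get_calibration("wrist");im=eyes.grab_frame("wrist");cv2.imwrite("pics/w6.png",im)
for q in (.8,.9,1.0,1.1): print(q,np.round(proj(c,[*grip(q),.212])))
h=cv2.cvtColor(im,cv2.COLOR_BGR2HSV);m=cv2.inRange(h,(3,150,60),(15,255,255));n,l,st,ce=cv2.connectedComponentsWithStats(m)
k=1+np.argmax(st[1:,4]);print(st[k],ce[k])
E
```

```text
t 13.05 pos [0.5388 0.4222 0.1737] psi -1.742 down [-0.045 -0.012 -0.999] q 1.04 r 0.1057 F [-1.8  0.2  1.3] w 0.527 j [0.55 0.26 1.49 0.01 1.45 0.72]
0.8 [228. 398.]
0.9 [262. 392.]
1.0 [299. 388.]
1.1 [336. 388.]
[ 241  298   88  147 8914] [289.15021315 368.16681624]
```

View pics/w6.png

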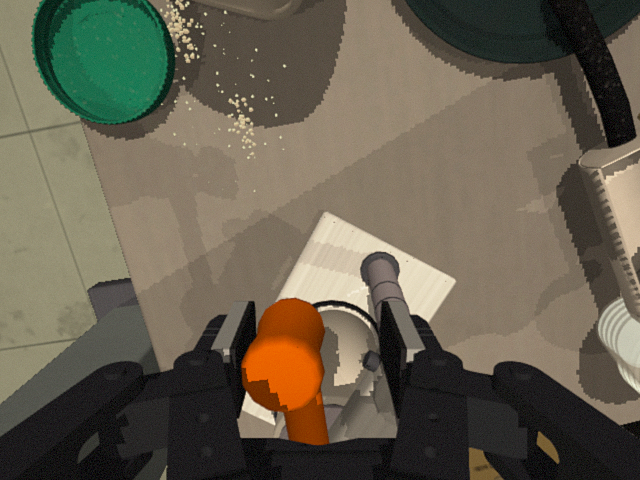

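The grip is at about (284,372), which puts the lever at q≈0.96 at seated height. The left finger is close to the grip, so I'll shift away from it, open wider and rise.

step_arm:
  increments:
    - {"tx":0,"ty":-4,"tz":0,"turn":0}
    - {"tx":0,"ty":-1,"tz":0,"turn":0}
    - {"tx":0,"ty":0,"tz":0,"turn":0}
  grip: 60

```text
time: 13.4
tool_pos: [0.5345, 0.4225, 0.1739]
tool_rot: [-0.449, -0.526, -0.461, 0.556]
contact_force: [-0.1, 0.2, 1.0]
gripper_width: 0.707
```

step_arm:
  increments:
    - {"tx":-10,"ty":-0.5,"tz":0,"turn":0}
    - {"tx":-15,"ty":-0.8,"tz":0,"turn":0}
    - {"tx":-20,"ty":-1,"tz":0,"turn":0}
    - {"tx":-20,"ty":-1,"tz":0,"turn":0}
    - {"tx":-25,"ty":-10,"tz":-10,"turn":0}
    - {"tx":-20,"ty":-30,"tz":-20,"turn":0}
    - {"tx":0,"ty":-40,"tz":-20,"turn":0}
    - {"tx":0,"ty":-40,"tz":-20,"turn":0}
    - {"tx":0,"ty":-40,"tz":-20,"turn":0}
    - {"tx":0,"ty":-30,"tz":-20,"turn":0}
    - {"tx":0,"ty":0,"tz":0,"turn":0}

```text
time: 14.5
tool_pos: [0.3661, 0.5712, 0.3119]
tool_rot: [-0.447, -0.534, -0.46, 0.55]
contact_force: [0.4, -0.9, 0.4]
gripper_width: 0.705
```

```bash
python3 - <<'E'
from h import *
from plant import eyes
p,s=status()
T=eyes.grab_frame("top");t=T[170:290,160:300];b=eyes.grab_frame("scene")[140:250,220:320]
o=np.zeros((480,800,3),np.uint8);o[:360,:420]=cv2.resize(t,None,fx=3,fy=3);o[:418,420:800]=cv2.resize(b,None,fx=3.8,fy=3.8);cv2.imwrite("pics/c7.png",o)
E
```

```text
t 14.5 pos [0.3661 0.5712 0.3119] psi -1.748 down [-0.029  0.    -1.   ] q 0.358 r 0.3003 F [ 0.4 -0.9  0.4] w 0.705 j [0.88 0.15 1.37 0.02 1.63 1.06]
```

View pics/c7.png

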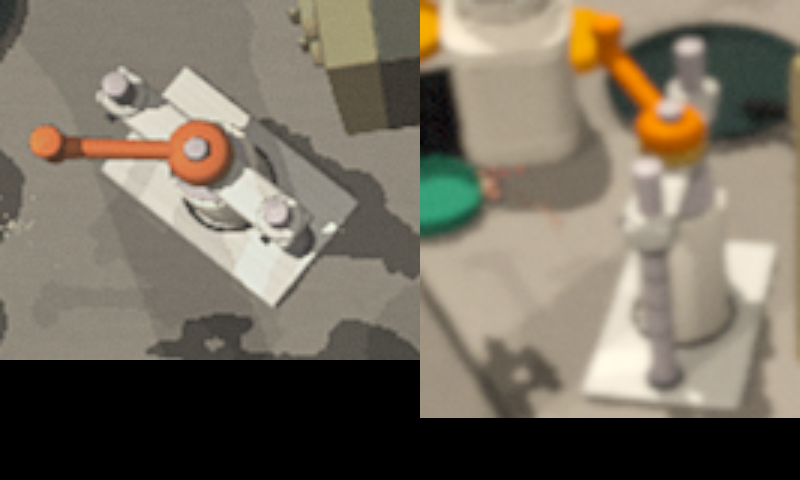

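```bash
python3 - <<'E'
from h import *
from plant import eyes
c=eyes.get_calibration("top");s=eyes.get_calibration("scene")
g=onz(c,175.2,217.3,.212);print(g,qof(g[:2]))
def tri(a,b):
    (o1,d1),(o2,d2)=ray(c,*a),ray(s,*b);k=np.linalg.lstsq(np.c_[d1,-d2],o2-o1,rcond=None)[0];return (o1+d1*k[0]+o2+d2*k[1])/2
print("before",tri((216.2,266.3),(246.25,172)),"now",tri((175.2,217.3),(268.7,145.8)))
E
```

```text
[0.52672733 0.42275441 0.212     ] (np.float64(0.9257920695826746), np.float64(0.10555572499687337))
before [0.42143406 0.33151425 0.21350446] now [0.52637566 0.42323942 0.21080666]
```

The final lever angle is 0.926. From the start at -0.516, plus three 0.524 steps, that gives a screw turn of about 3.01 rad, which is the firm stop. The grip top is at 0.211 m, so the lever is seated. I'll hand in.

```bash
python3 -c "
from plant import manip
print(manip.job_done())"
```

```text
the job is handed in; nothing more can be done
None
```

The screw is tightened to its firm stop, and I handed the job in at about 14.6 s of the 48 s allowed. No verdict was reported.

**What I did:** I gripped the lever and turned it from q ≈ -0.52 to 1.0. I then lifted it about 11 mm and swung it back three serrations to q ≈ -0.58. After letting it drop in, I regripped and turned on until the force jumped to about 20 N. Then I released the lever and drew the arm clear.

**Last checks:**
- **Screw:** the lever ended at q ≈ 0.93, which with the three serrations makes about 3.01 rad of turn, matching the 3.0 rad stop.
- **Lever:** its top measured 0.211 m, against 0.2135 m at the start, so it is seated. The tool force was near zero after I withdrew.
- **Roll:** it looked upright and in place in the last scene image.

**Loose ends:**
- **Late stop:** the tool's own reading at the stop was q ≈ 1.0 to 1.06, higher than the lever's 0.93. I put that down to the arm flexing, because the tool had tilted by about 0.045 rad.
- **Not measured:** I inferred the plate's force on the roll from the screw stop. I didn't re-measure the bystanders; the gripper didn't go near them.

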